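Tip two fallen food tins back onto their bases

TASK

Two food tins have been knocked over and lie on their sides on the worktop. Tip each one back up by pushing on it with the fingertips, so that both stand on their bases, ring-pull lid up, close to where they lay. Do not grasp or lift the tins, and leave the glass and the jars that stand around them alone.

Things in the scene. Friction and masses are not known exactly. Their poses are not given: they have to be found in the camera images.
- tomato_tin: The tin with a cream label showing red tomatoes. Closed steel tin, squat cylinder, 75 mm diameter, 58 mm high, 0.18 to 0.36 kg, loose. Origin: centre of its base (end without ring pull); +z runs from base to ring-pull lid, 58 mm away. At the start it lies on its side on the worktop, origin 38 mm up, lid end towards the robot (up to 0.7 rad either side); it can roll. Standing right: origin at z = 0, +z up.
- stew_tin: The tin with a brownish label showing a bowl of stew. Closed steel tin, squat cylinder, 75 mm diameter, 58 mm high, 0.18 to 0.36 kg, loose. Origin: centre of its base (end without ring pull); +z runs from base to ring-pull lid, 58 mm away. At the start it lies on its side on the worktop, origin 38 mm up, lid end towards the robot (up to 0.7 rad either side); it can roll. Standing right: origin at z = 0, +z up.
- tomato_tin_middle (a point): Middle of the tomato tin: on its axis, 29 mm from base and lid. Pushed high on the lid end, along its axis, away from the lid, the tin tips over its base's lower edge and drops onto the base once turned about 38 degrees; let the fingertip rise with the tilting lid. Pushed low it slides (friction with the worktop about 0.6).
- stew_tin_middle (a point): Middle of the stew tin: on its axis, 29 mm from base and lid. Pushed high on the lid end, along its axis, away from the lid, the tin tips over its base's lower edge and drops onto the base once turned about 38 degrees; let the fingertip rise with the tilting lid. Pushed low it slides (friction with the worktop about 0.6).
- spice_jar: Bystander: upright spice jar with a mustard-yellow cap, 42 mm wide, 96 mm tall, loose; stands behind the gap between the tins. Origin: centre of its underside, z up.
- tumbler: Bystander: upright clear drinking glass, 82 mm in diameter, 86 mm tall, loose; stands near the front edge, left of the tins. Origin: centre of its underside, z up.
- squat_jar: Bystander: upright squat jar with a green lid, 64 x 68 mm, 84 mm tall, loose; stands behind the tins on the left. Origin: centre of its underside, z up.
Not all that is in view belongs to the job. What is shaped like the stew_tin but blue or purple is not meant.

How it is judged:
By the outcome, as a careful person would: the job done as asked, in the order asked, and still so for the second after the job is handed in, with the robot touching nothing.
It also fails if it takes over 43 s, if anything falls off the work surface, if the arm or the gripper's body presses on something with over 40 N, if the wrist force passes 120 N, or if a joint passes its speed limit or range.

ROBOT

A 6-joint arm with a two-finger parallel gripper is mounted at the origin on a cart in front of the work surface, level with it; the furniture and walls round the work are solid. World frame = base frame: x ahead of the robot, y to its left, z up, the work surface at z = 0. Lengths are in m, angles in degrees, forces in N, time in s.
With the tool pointing down it reaches from about 0.425 to 0.95 m from the base axis. Payload 3.5 kg.
Tool frame: the origin (TCP) lies at the very end of the fingers, on their centre line; the grasp point (between the pads) lies 19 mm behind it; z points along the fingers, y is the direction in which the jaws open and shut (so a half turn about z gives the same grasp; the last joint's range is limited). The gripper opens to 85 mm and grips with 20 to 120 N. Pads are 22 mm wide; open, the fingers measure 114 mm over their backs; the gripper's body (76 mm by 85 mm) begins 54 mm behind the grasp point. The pads swing forward as they close: fully open they stand 13 mm farther back than shut.
Start: joints at [61.364, 16.404, 90.338, -0, 73.258, -8.594], TCP at [0.231, 0.634, 0.231] pointing down, gripper open.
Joint ranges: [-158.93, 158.93], [-51.34, 127.21], [12.03, 142.37], [-87.48, 267.48], [13.55, 161.25], [-162.69, 162.69]. Speed limits (degrees/s): [159.86, 159.86, 180, 180, 180, 180].

INTERFACE

Orientations are given as [roll, pitch, yaw] about the fixed x, y, z axes, in that order (R = Rz(yaw) Ry(pitch) Rx(roll)).
In Python, from plant import * gives the robot as it stands. The module is installed in compiled form; this text tells all that it offers.
- The arm moves only by the tool jog_arm, never from a script. Its argument "commands" is a list of rows, each a list of 6 numbers: the shift along the world's x, y, z normalised to -1 to 1, where 1 is 500 mm, then the turn, a rotation vector about the world's x, y, z normalised to -1 to 1, where 1 is pi rad. In form: [[x, y, z, wx, wy, wz], ...]. A call has 1 to 12 rows; each row is the pose to reach, as a shift and turn from the pose measured when the call began, turning the shorter way round; what a row does not reach only later rows make up. A row lasts 1/8 s, in which the tool goes at most 62.5 mm and 10.7 degrees, less where a joint would pass 70% of its speed; a pose out of reach is approached as far as the arm can. A call with a number of a shift or a turn outside -1 to 1 is refused whole. A call with a gripper value outside its range is refused whole. "fingers" is the gripper's target within -1 to 1 (fully open at 1, half-way at 0, shut at -1), set as the call begins (left out, the last holds). The fingers move at their own pace and stop on an object; the grip force is fixed at half the most. Time passes only in rows, so rows that repeat a pose let the fingers close. It gives the time, the measured TCP pose, the force and the opening at its end, in the units of the state.
- read_state(): the state, without advancing time (a new reading comes with each control period).
- capture(name): name is "scene" or "top" or "wrist"; returns the picture (480x640x3 uint8, red, green, blue); there is no depth.
- camera_params(name): a dict with "K" (3x3 intrinsics, pixels), "distortion" ([k1, k2, p1, p2, k3] as OpenCV has them; the pictures are not rectified), "R" (3x3) and "t" (3): a world point X has camera coordinates R X + t. Camera axes: x right, y down, z forward; pixel columns grow to the right and rows downward; lengths in m; the calibration is good to about 2 mm. A picture is of the moment at which its call begins: read the wrist's pose just before it. camera_params takes no time and is no camera call; for the wrist camera it gives the pose at the moment of the call.
- finish_job(): hands the job in, once; it reports no verdict.
The state is a dict: "time_s": time; "joint_pos": joint angles; "dq": joint speeds; "joint_efforts": joint torques, N m; "position": TCP position; "tcp_rot": TCP orientation; "wrist_force": force on the tool from outside, world axes, zero at the start; "moment": the same for the moment, N m; "gripper_width": finger opening in m.
Only numpy, scipy, OpenCV 4.12 (cv2) and the standard library are available. Lean on these libraries where they do the work, as an engineer would, in place of code of your own. Each camera call takes 0.05 s, during which the arm holds its last target. There are 200 camera calls.

## Working session

There is one attempt and no reset: what is moved stays moved. The work goes in short steps, Python scripts to look and compute and a tool call to move; the robot and the scene stay as the last step left them, time stands still between calls to the robot, and variables do not carry over. Pictures are saved under pics/ and viewed, about 8 in all and at most 12, crops included, and the job is handed in when it is done.

Besides the shell and the picture viewer there is one more tool, called after ">>>" as name(argument=value, ...), one argument or row to a line, values as JSON. jog_arm: Moves the arm, as the interface text tells. Its arguments: {"type":"object","properties":{"commands":{"type":"array"},"fingers":{"type":"number"}},"required":["commands"]}

```bash
mkdir -p pics
cat > h.py <<'E'
from plant import *
import numpy as np, cv2
def P(n):
    c=camera_params(n); return [np.array(c[k],float) for k in("K","distortion","R","t")]
def ray(c,uv):
    K,d,R,t=c; p=cv2.undistortPoints(np.array([[uv]],float),K,d)[0,0]
    v=R.T@np.array([p[0],p[1],1]); return -R.T@t, v/np.linalg.norm(v)
def plane(c,uv,z):
    o,v=ray(c,uv); return o+v*(z-o[2])/v[2]
def proj(c,X):
    K,d,R,t=c; return cv2.projectPoints(np.array(X,float).reshape(-1,1,3),cv2.Rodrigues(R)[0],t,K,d)[0][:,0]
def tri(rays):
    A=np.zeros((3,3));b=np.zeros(3)
    for o,v in rays:
        M=np.eye(3)-np.outer(v,v);A+=M;b+=M@o
    return np.linalg.solve(A,b)
def snap(n,f):
    i=capture(n); cv2.imwrite(f,cv2.cvtColor(i,cv2.COLOR_RGB2BGR)); return i
E
python3 - <<'E'
from h import *
s=read_state();print(s['time_s'],s['position'],s['tcp_rot'])
for n in("scene","top"):
    snap(n,f"pics/{n}0.png"); c=P(n); print(n,-c[2].T@c[3],c[2][2])
E
```

```text
0.0 [0.23099784 0.63355729 0.22994556] [-1.79868053e+02 -1.90918960e-02  1.59958762e+02]
scene [-0.10582799 -0.72291266  0.65272394] [ 0.63093699  0.57659098 -0.51909667]
top [ 0.30411612 -0.05722211  1.46588541] [ 0.2027371  -0.00440462 -0.9792233 ]
```

View pics/top0.png

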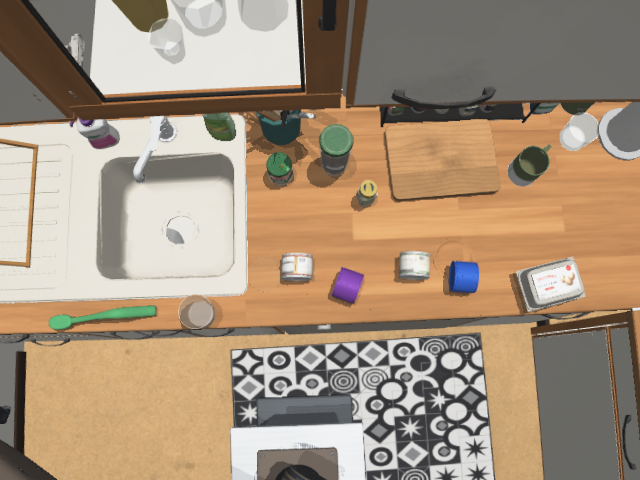

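View pics/scene0.png

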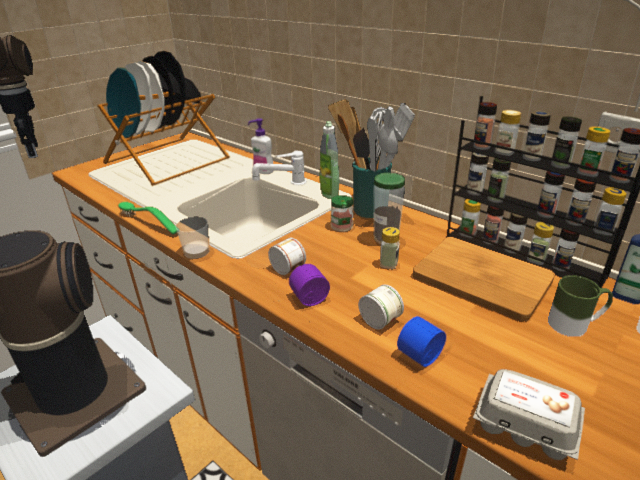

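Top view: the two labelled tins are at about (297,266) and (414,265). The purple (348,286) and blue (464,277) tins are decoys. The spice jar is at (367,192), the green-lid jar at (279,168) and the tumbler at (197,313). I'll enlarge both tins in both views to confirm which is which.

```bash
python3 - <<'E'
import cv2,numpy as np
t=cv2.imread('pics/top0.png');s=cv2.imread('pics/scene0.png')
r=lambda i,u,v:cv2.resize(i[v-25:v+25,u-32:u+32],(384,300),interpolation=cv2.INTER_CUBIC)
cv2.imwrite('pics/crop0.png',np.vstack([np.hstack([r(t,297,266),r(t,414,265)]),np.hstack([r(s,288,257),r(s,381,307)])]))
E
python3 - <<'E'
from h import *
c=P('top')
for n,u in dict(L=(297,266),R=(414,265),purple=(348,286),blue=(464,277),tumb=(197,313)).items(): print(n,plane(c,u,.05))
E
```

```text
L [ 0.52801981 -0.01657468  0.05      ]
R [ 0.51906981 -0.29977011  0.05      ]
purple [ 0.47462449 -0.13729724  0.05      ]
blue [ 0.48460198 -0.41966177  0.05      ]
tumb [0.42335535 0.22661495 0.05      ]
```

View pics/crop0.png

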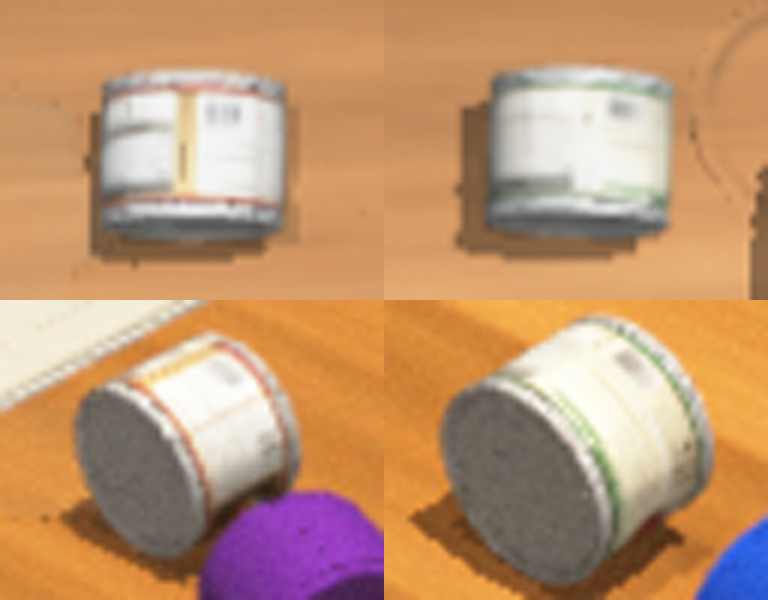

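The tin at top (297,266), scene (288,257), has red trim on a cream label. The one at top (414,265), scene (381,307), has green trim. They are the only two white or cream tins, and both have to be tipped, so which is which doesn't affect the pushing. I'll shut the gripper and move above them for closer views.

>>> jog_arm(
  commands=[
    [0.4,-1,0.14,0,0,0.11],
    [0.4,-1,0.14,0,0,0.11],
    [0.4,-1,0.14,0,0,0.11],
    [0.4,-1,0.14,0,0,0.11],
    [0.4,-1,0.14,0,0,0.11],
    [0.4,-1,0.14,0,0,0.11],
    [0.4,-1,0.14,0,0,0.11],
    [0.4,-1,0.14,0,0,0.11],
    [0.4,-1,0.14,0,0,0.11],
    [0.4,-1,0.14,0,0,0.11],
    [0.4,-1,0.14,0,0,0.11],
    [0.4,-1,0.14,0,0,0.11],
  ],
  fingers=-1,
)

```text
time_s: 1.6
position: [0.4304, 0.1347, 0.2996]
tcp_rot: [-179.9, -0.1, 179.9]
wrist_force: [0.4, 0.2, 0.1]
gripper_width: 0.0
```

>>> jog_arm(
  commands=[
    [0,-0.3,0,0,0,0],
    [0,-0.3,0,0,0,0],
    [0,-0.3,0,0,0,0],
    [0,-0.3,0,0,0,0],
    [0,-0.3,0,0,0,0],
  ],
)

```text
time_s: 2.22
position: [0.4303, -0.0141, 0.2994]
tcp_rot: [-179.9, -0.1, 180.0]
wrist_force: [0.3, 0.3, 0.0]
gripper_width: -0.0003
```

Run:
```python
from h import *
c=P('wrist');snap('wrist','pics/w1.png');np.save('w1.npy',np.array([*c[0].ravel(),*c[1],*c[2].ravel(),*c[3]]))
print(-c[2].T@c[3],c[2],read_state()['position'])
t=P('top');X=[plane(t,u,.05) for u in((297,266),(414,265))];print(proj(c,X))
```

```text
[ 0.35781497 -0.01383433  0.44117955] [[ 1.43728835e-03  9.99997345e-01 -1.80119525e-03]
 [ 9.57973225e-01 -8.60201764e-04  2.86856341e-01]
 [ 2.86854030e-01 -2.13779210e-03 -9.57971918e-01]] [ 0.43036629 -0.01399206  0.29946096]
[[319.70043709 283.08516358]
 [ 63.85993285 275.90320635]]
```

View pics/w1.png

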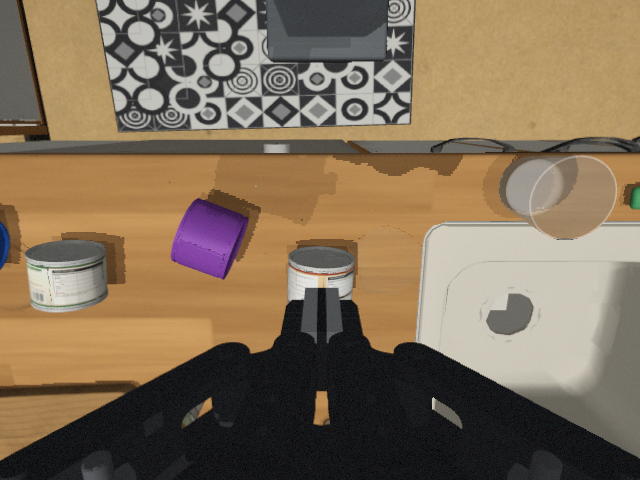

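The wrist view shows both tins' lid ends facing the robot (image up): the left tin's lid is around (321,262), the right's around (66,250). Next, an enlarged crop to pick the rim points.

Run:
```python
import cv2,numpy as np
w=cv2.imread('pics/w1.png')
r=lambda u,v:cv2.resize(w[v-40:v+40,u-50:u+50],(400,320),interpolation=cv2.INTER_CUBIC)
g=np.hstack([r(321,280),r(66,280)])
for k in range(0,800,40): cv2.line(g,(k,0),(k,5),(0,0,255),1)
for k in range(0,320,40): cv2.line(g,(0,k),(6,k),(0,0,255),1); cv2.line(g,(400,k),(406,k),(0,0,255),1)
cv2.imwrite('pics/crop1.png',g)
```

```text
(no output)
```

View pics/crop1.png

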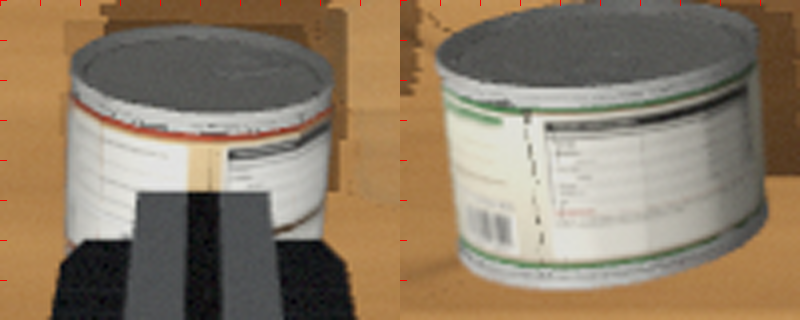

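Run:
```python
from h import *
a=np.load('w1.npy');w=[a[:9].reshape(3,3),a[9:14],a[14:23].reshape(3,3),a[23:]];t=P('top')
D=dict(L=((289,258.75),(354.2,260.5),(321.75,268.25),(281.7,278),(312.5,278.5)),R=((25.25,255.5),(106,251.25),(68.5,263),(399.2,277),(429.3,277)))
for n,(l,r,top,tl,tr) in D.items():
    A=plane(w,l,.0375);B=plane(w,r,.0375);T=plane(w,top,.075)
    print(n,'L/R lid',A,B,'mid',(A+B)/2,'diam',np.linalg.norm(A-B),'axis yaw',np.degrees(np.arctan2(*(B-A)[:2]))*-1,'top',T)
    print(' tri',tri([ray(w,r),ray(t,tl)]),tri([ray(w,l),ray(t,tr)]))
for n,u in dict(spice=(367,188),squat=(279,160)).items(): print(n,plane(t,u,.09))
```

```text
L L/R lid [ 0.50369555 -0.05123642  0.0375    ] [0.50585263 0.02239386 0.0375    ] mid [ 0.50477409 -0.01442128  0.0375    ] diam 0.07366186995917456 axis yaw -1.6780665120367562 top [ 0.50057523 -0.01424137  0.075     ]
 tri [0.49963286 0.02092052 0.05444283] [ 0.49596815 -0.05115049  0.05677332]
R L/R lid [ 0.49949285 -0.3472392   0.0375    ] [ 0.49456067 -0.25607075  0.0375    ] mid [ 0.49702676 -0.30165497  0.0375    ] diam 0.09130177157396512 axis yaw 3.096663789363646 top [ 0.49453032 -0.27398205  0.075     ]
 tri [ 0.49675765 -0.26458295  0.0247452 ] [ 0.49021407 -0.33277094  0.05600804]
spice [ 0.70528852 -0.19281247  0.09      ]
squat [0.78491892 0.01777262 0.09      ]
```

Left tin: lid plane at x≈0.502, y≈-0.0145, axis within 2° of +x, and measured diameter 74 mm against 75. Its pivot edge is therefore at x≈0.56. I'll lower the shut fingertips in front of the lid, high up.

>>> jog_arm(
  commands=[
    [0.05,0,-0.1,0,0,0],
    [0.05,0,-0.2,0,0,0],
    [0.05,0,-0.3,0,0,0],
    [0.05,0,-0.4,0,0,0],
    [0.05,0,-0.464,0,0,0],
    [0.05,0,-0.464,0,0,0],
    [0.08,0,-0.464,0,0,0],
    [0.1,0,-0.464,0,0,0],
    [0.1,0,-0.464,0,0,0],
  ],
)

```text
time_s: 3.4
position: [0.4827, -0.0143, 0.0692]
tcp_rot: [-179.9, 0.1, -180.0]
wrist_force: [0.5, -0.2, 0.2]
gripper_width: 0.0003
```

Run:
```python
from h import *
i=snap('wrist','pics/w2.png');j=snap('scene','pics/s2.png')
a=cv2.resize(i[150:390,120:520],(500,300))[:,:,::-1]; b=cv2.resize(j[180:330,230:380],(300,300))[:,:,::-1]
cv2.imwrite('pics/v2.png',np.hstack([a,b]))
```

```text
(no output)
```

View pics/v2.png

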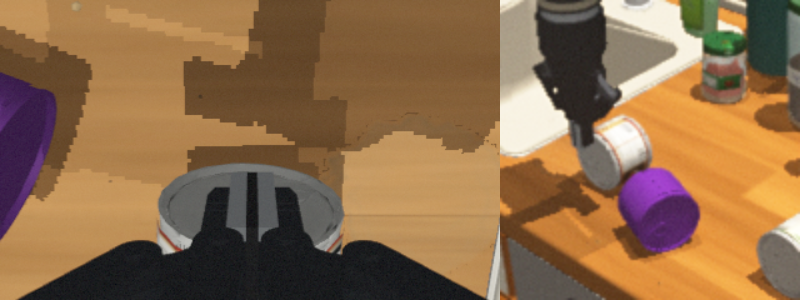

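The fingertips are centred on the upper lid with no contact yet (0.5 N). Pushing along the tipping arc.

>>> jog_arm(
  commands=[
    [0.012,0,-0.003,0,0,0],
    [0.022,0,-0.002,0,0,0],
    [0.034,0,0.006,0,0,0],
    [0.046,0,0.014,0,0,0],
    [0.059,0,0.022,0,0,0],
    [0.073,0,0.029,0,0,0],
    [0.088,0,0.034,0,0,0],
    [0.103,0,0.037,0,0,0],
    [0.116,0,0.039,0,0,0],
    [0.128,0,0.039,0,0,0],
    [0.14,0,0.039,0,0,0],
    [0.15,0,0.039,0,0,0],
  ],
)

```text
time_s: 5.0
position: [0.5563, -0.0141, 0.0876]
tcp_rot: [-179.9, -0.0, 180.0]
wrist_force: [-0.2, 1.3, 0.0]
gripper_width: -0.0004
```

Run:
```python
from h import *
i=snap('wrist','pics/w3.png');j=snap('scene','pics/s3.png')
a=cv2.resize(i[150:390,120:520],(500,300))[:,:,::-1]; b=cv2.resize(j[180:330,230:380],(300,300))[:,:,::-1]
cv2.imwrite('pics/v3.png',np.hstack([a,b]))
```

```text
(no output)
```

View pics/v3.png

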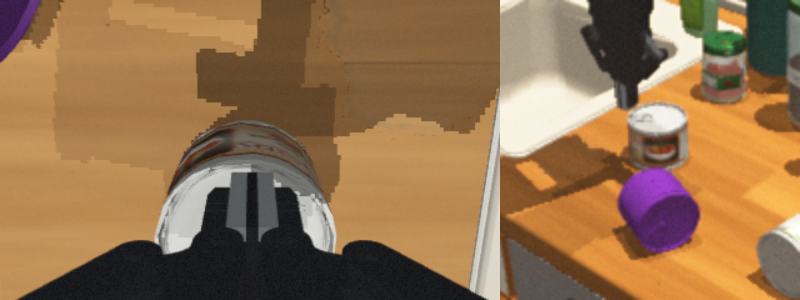

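The stew tin (bowl label now visible) stands with its lid up. I'll lift off and take a close look at the right-hand (tomato) tin.

>>> jog_arm(
  commands=[
    [-0.02,0,0.12,0,0,0],
    [-0.04,0,0.24,0,0,0],
    [-0.08,-0.1,0.3,0,0,0],
    [-0.13,-0.2,0.36,0,0,0],
    [-0.18,-0.3,0.4,0,0,0],
    [-0.25,-0.4,0.4,0,0,0],
    [-0.25,-0.5,0.4,0,0,0],
    [-0.25,-0.57,0.4,0,0,0],
    [-0.25,-0.57,0.4,0,0,0],
    [-0.25,-0.57,0.4,0,0,0],
  ],
)

```text
time_s: 6.35
position: [0.4313, -0.2985, 0.2874]
tcp_rot: [-180.0, -0.0, -180.0]
wrist_force: [0.9, 0.7, 0.0]
gripper_width: -0.0
```

Run:
```python
from h import *
c=P('wrist');i=snap('wrist','pics/w4.png');np.save('w4.npy',np.array([*c[0].ravel(),*c[1],*c[2].ravel(),*c[3]]))
u,v=proj(c,[[.497,-.30,.0375]])[0];u,v=int(u),int(v);print(u,v,read_state()['position'])
x0,y0=max(u-80,0),max(v-60,0)
g=cv2.resize(i[y0:y0+120,x0:x0+160],(800,600),interpolation=cv2.INTER_CUBIC)[:,:,::-1].copy()
for k in range(0,800,50): cv2.line(g,(k,0),(k,6),(0,0,255),1); cv2.line(g,(0,k),(6,k),(0,0,255),1)
print(x0,y0);cv2.imwrite('pics/crop4.png',g)
```

```text
320 255 [ 0.43148413 -0.29818021  0.28753646]
240 195
```

View pics/crop4.png

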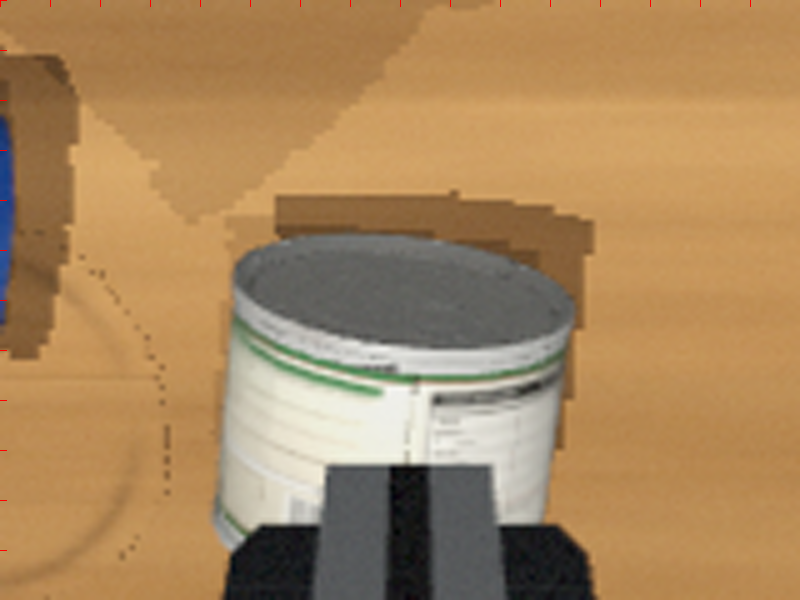

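Run:
```python
from h import *
a=np.load('w4.npy');w=[a[:9].reshape(3,3),a[9:14],a[14:23].reshape(3,3),a[23:]]
A=plane(w,(287,250),.0375);B=plane(w,(354.6,258.6),.0375)
print(A,B,(A+B)/2,np.linalg.norm(A-B),np.degrees(np.arctan2(*(B-A)[:2])),plane(w,(326,264.6),.075),plane(w,(314,242.2),0))
a=np.load('w1.npy');w1=[a[:9].reshape(3,3),a[9:14],a[14:23].reshape(3,3),a[23:]]
print('tri lid ends',tri([ray(w,(287,250)),ray(w1,(25.25,255.5))]),tri([ray(w,(354.6,258.6)),ray(w1,(106,251.25))]))
```

```text
[ 0.49053014 -0.33624138  0.0375    ] [ 0.50048336 -0.2624842   0.0375    ] [ 0.49550675 -0.29936279  0.0375    ] 0.07442572064127415 7.6853979986628405 [ 0.49323395 -0.29421347  0.075     ] [ 0.49342717 -0.30763221  0.        ]
tri lid ends [ 0.49031605 -0.33497296  0.05112781] [ 0.50041583 -0.26172256  0.02921025]
```

Right tin: lid centre ≈(0.4945,-0.2995), diameter 74.4 mm (75 expected), axis heading -7.7°. The triangulated lid ends average 40 mm high, which matches 38. I'll turn the tool by that angle and lower it.

>>> jog_arm(
  commands=[
    [0.037,0.009,-0.1,0,0,-0.043],
    [0.037,0.009,-0.2,0,0,-0.043],
    [0.037,0.009,-0.3,0,0,-0.043],
    [0.037,0.009,-0.4,0,0,-0.043],
    [0.037,0.009,-0.44,0,0,-0.043],
    [0.037,0.009,-0.44,0,0,-0.043],
    [0.065,0.006,-0.44,0,0,-0.043],
    [0.086,0.003,-0.44,0,0,-0.043],
    [0.086,0.003,-0.44,0,0,-0.043],
    [0.086,0.003,-0.44,0,0,-0.043],
  ],
)

```text
time_s: 7.65
position: [0.4748, -0.2967, 0.0679]
tcp_rot: [-179.9, 0.0, 172.3]
wrist_force: [-0.1, -0.5, -0.0]
gripper_width: -0.0004
```

>>> jog_arm(
  commands=[
    [0.012,-0.002,0,0,0,0],
    [0.022,-0.003,0.001,0,0,0],
    [0.034,-0.005,0.008,0,0,0],
    [0.046,-0.006,0.016,0,0,0],
    [0.058,-0.008,0.024,0,0,0],
    [0.072,-0.01,0.031,0,0,0],
    [0.087,-0.012,0.036,0,0,0],
    [0.102,-0.014,0.039,0,0,0],
    [0.115,-0.016,0.041,0,0,0],
    [0.127,-0.017,0.041,0,0,0],
    [0.139,-0.019,0.041,0,0,0],
    [0.149,-0.02,0.041,0,0,0],
  ],
)

```text
time_s: 9.15
position: [0.5496, -0.3068, 0.0883]
tcp_rot: [-179.9, -0.0, 172.3]
wrist_force: [0.1, -0.4, -0.9]
gripper_width: 0.0002
```

>>> jog_arm(
  commands=[
    [-0.02,0,0.12,0,0,0],
    [-0.04,0,0.24,0,0,0],
    [-0.1,0,0.34,0,0,0],
    [-0.15,0,0.4,0,0,0],
    [-0.2,0,0.4,0,0,0],
    [-0.2,0,0.4,0,0,0],
    [-0.2,0,0.4,0,0,0],
  ],
)

```text
time_s: 10.02
position: [0.4499, -0.3067, 0.2878]
tcp_rot: [-180.0, -0.0, 172.3]
wrist_force: [0.6, -0.0, 0.1]
gripper_width: -0.0001
```

Run:
```python
from h import *
j=snap('scene','pics/s5.png');snap('top','pics/t5.png')
cv2.imwrite('pics/v5.png',cv2.resize(j[190:370,230:470],(800,600),interpolation=cv2.INTER_CUBIC)[:,:,::-1])
```

```text
(no output)
```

View pics/v5.png

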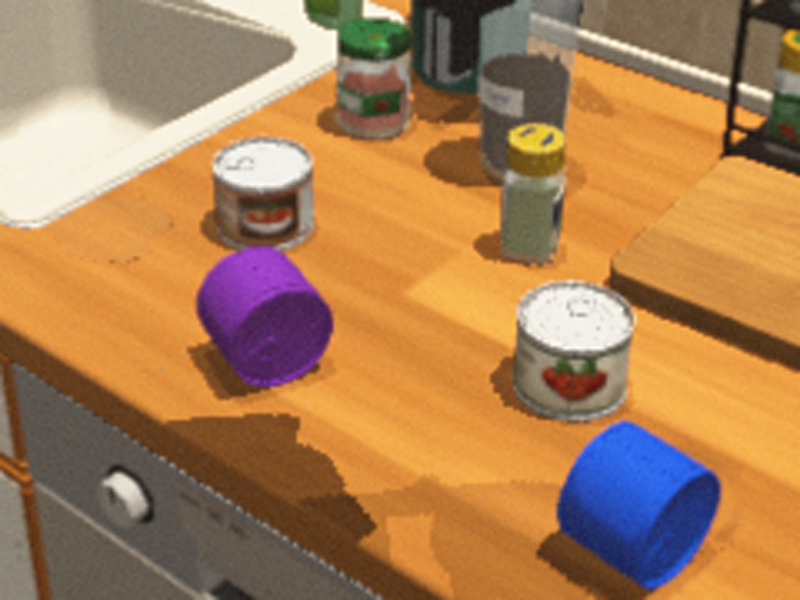

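View pics/t5.png

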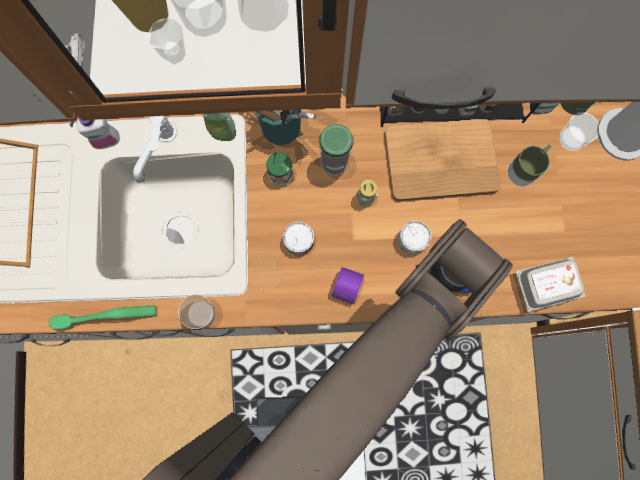

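Both tins stand lid up: stew at top (298,238), tomato at (415,237). The tumbler, the jars and both decoys haven't moved. The robot is clear of everything, so I'm handing in.

```bash
python3 -c "
from h import *
print(finish_job(),read_state()['time_s'])"
```

```text
the job is handed in; nothing more can be done
the job is handed in; nothing more can be done
```

Both tins now stand on their bases with the ring-pull lid up, each about 7 cm behind where it lay. I tipped them one after the other, stew then tomato, pushing high on the lid with the shut fingertips and letting them rise as the lid tilted. Neither tin was grasped or lifted.

- **Final look:** the last scene and top pictures show both tins upright. The tumbler, the two jars and the blue and purple tins are in their original places.
- **Time and force:** the last pictures were taken at about 10 s of the 43 s allowed. The wrist force was below 2 N at the end of every move.
- **Robot at hand-in:** the gripper was well clear, with its tip about 0.29 m above the worktop.
- **Measurements that disagreed:** the first, slanted view of the tomato tin gave a lid 91 mm wide instead of 75 mm. I dropped it and measured again from directly above, which gave 74.4 mm. For the stew tin, matching two views put the lid edges at about 55 mm instead of 38 mm, so I used the given height there. The lid's measured width of 74 mm supported that.

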